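# Load the stop rod of a cigar trimmer

## Robot

A 6-joint arm with a two-finger parallel gripper is mounted at the origin on the work surface. World frame = base frame: x ahead of the robot, y to its left, z up, the work surface at z = 0. Lengths are in m, angles in degrees, forces in N, time in s.
With the tool pointing down it reaches from about 0.35 to 0.925 m from the base axis. Payload 6.4 kg.
Tool frame: the origin (TCP) lies midway between the tips of the shut fingers; the grasp point (between the pads) lies robot.hold_point_z behind it (robot.hold_point_z is the distance from the TCP to the grasp point, in m); z points along the fingers, y is the line along which they close (so a half turn about z gives the same grasp; the last joint's range is limited). The gripper opens to 85 mm and grips with 20 to 120 N. Pads are 22 mm wide; open, the fingers measure 114 mm over their backs; the gripper's body (76 mm by 85 mm) begins 54 mm behind the grasp point. The pads swing forward as they close: fully open they stand 13 mm farther back than shut.
Start: joints at [-9.975, 14.043, 89.255, -0, 76.702, -9.975], TCP at [0.65, 0, 0.204] pointing down, gripper open.
Joint ranges: [-179.41, 179.41], [-58.25, 129.5], [7.25, 145.43], [-54.29, 234.29], [11.92, 165.04], [-157.13, 157.13]. Speed limits (degrees/s): [147.25, 147.25, 180, 180, 180, 180].

## Interface

Orientations are given as a 3x3 rotation matrix whose columns are the frame's x, y, z axes.
In Python, from bench import robot gives the robot as it stands.
- The arm moves only by the shell command python3 -m jog 'ROWS'. ROWS is a JSON object of lists of equal length, an entry for each row: "jaw": the finger opening in cm, from 0 to 8.54; "delta_pos": the shift along the tool's x, y, z in cm, a list of three; "yaw": the turn about the tool's z in rad. In form: {"jaw": [jaw, ...], "delta_pos": [[x, y, z], ...], "yaw": [yaw, ...]}. A call has 1 to 8 rows; each row shifts and turns the commanded pose from where the row before left it, along the tool's axes as they then stand; what a row does not reach is not made up. A row lasts 1/12 s, in which the tool goes at most 41.7 mm and 7.16 degrees, less where a joint would pass 70% of its speed; a pose out of reach is approached as far as the arm can. A call is refused whole if a number of a shift passes 4.17 or a number of a turn 0.125, either way. A call with a gripper value outside its range is refused whole. The fingers move at their own pace and stop on an object; the grip force is fixed at half the most. Time passes only in rows, so rows that do not move let the fingers close. It gives the time, the measured TCP pose, the force, the opening and the grip force at its end, in the units of the state.
- robot.state(): the state, without advancing time (a new reading comes with each control period).
- robot.snapshot(name): name is "scene" or "side" or "wrist"; returns a dict with "img" (400x640x3 uint8, red, green, blue), "mtx" (3x3 intrinsics, pixels), "D" ([k1, k2, p1, p2, k3] as OpenCV has them; the pictures are not rectified), "extrinsics" (4x4, takes a point from camera to world coordinates). Camera axes: x right, y down, z forward; pixel columns grow to the right and rows downward; lengths in m; the calibration is good to about 2 mm. A picture is of the moment at which its call begins. There is no depth.
- robot.job_done(): hands the job in; it is judged then, once.
The state is a dict: "t": time; "joints": joint angles; "joint_velocities": joint speeds; "effort": joint torques, N m; "ee_pos": TCP position; "tcp_rot": TCP orientation; "contact_force": force on the tool from outside, world axes, zero at the start; "torque": the same for the moment, N m; "opening": opening from 0.0 (shut) to 1.0 (fully open); "grip_force": force on a finger pad.
Only numpy, scipy, OpenCV 4.12 (cv2) and the standard library are available. Lean on these libraries where they do the work, as an engineer would, in place of code of your own. Each camera call takes 0.05 s, during which the arm holds its last target. There are 200 camera calls.

## Task

Set the length stop of the cigar trimmer: slide the long dark-wood spacer onto the horizontal rod until it sits against the flange, then the short white spacer against it, then push the copper end cap on, open end first, until it clicks past the sprung ball and the stack is closed up. Feel your way on and push gently: the rod must never be loaded hard (stay under about 25 N). Leave the yellow spare spacer and everything else on the table where they are.

Things in the scene. Friction and masses are not known exactly. Their poses are not given: they have to be found in the camera images.
- stop (a point): Mark on the fixed green trimmer at the nominal centre of the stop flange's outer face, 90 mm above the table. x points level along the steel rod, out of the flange; y is level across it, z up. Rod and flange (44 mm disc) ride together on a stiff cross slide and are NOT measured: they stand up to 25 mm to either side of this mark along y (x, height, direction are true). About 3 N sideways moves the slide.
- rod_end (a point): Mark fixed to the trimmer 98 mm from stop along x, same axes: where the rod's outer end would be if the cross slide were centred; the true end is up to 25 mm to either side along y. The rod is 14 mm in diameter, polished, its last 5 mm flattening to a tip 9 mm high and 12.6 mm wide.
- ball_mark (a point): Mark fixed to the trimmer on the nominal rod axis, 80 mm from stop along x. Here (shifted sideways with the rod) a sprung brass ball stands 2 mm out of the top of the rod; 5 to 12 N along the rod pushes a part over it.
- long_center (a point): Centre of the long spacer: dark wood block 40 mm long (its x) and 44 x 44 mm square, lying on a side, about 60 g. A 16 mm bore runs right through along its x axis, in the middle. Both ends alike.
- short_center (a point): Centre of the short spacer: white block 28 mm long (its x), 44 x 44 mm square, about 50 g, 16 mm bore right through along its x. Both ends alike.
- cap_center (a point): Centre of the end cap: copper box 37 mm long (its x), 44 x 44 mm square, about 90 g. The +x end is closed (5 mm wall, black dot); the -x end, which goes on first, is a 7 mm thick lip with a 16 mm bore in the middle and a 25 mm deep, 32 mm wide cavity behind. With the lip past the ball, against the short spacer, the ball springs up in the cavity and keeps the cap on.
- spare_center (a point): Centre of the spare spacer, not to be used: yellow block 34 x 44 x 44 mm with a bore.
- jig: The fixed green trimmer that carries the rod (14 mm thick base plate 130 mm wide, under the rod too; upright 110 mm wide and 134 mm high from x = -10 mm back; trough behind). Origin on the table right below stop, same axes.
- long: The long spacer (see its centre); origin at the middle of its underside.
- short: The short spacer; origin at the middle of its underside.
- cap: The end cap; origin at the middle of its underside.
- ashbowl: Terracotta bowl, 100 mm across, 45 mm high; bystander.
- gumjar: Amber jar, 60 mm diameter, 75 mm high; bystander.
- puncher: Flat black cigar cutter with two finger rings, about 95 x 50 x 8 mm; bystander.
Not all that is in view belongs to the job. What is meant by the cap is not red, and is the larger of those in its own colour.

How it is judged (in metres and radians):
On the way, in this order (a step that is already met when the one before it is completed fails the run):
1. the long spacer is on the rod against the flange, nothing in front of it (x of long_center in the frame of stop between 0.017 and 0.0225 m and y of long_center in the frame of stop between -0.028 and 0.028 m and z of long_center in the frame of stop between -0.005 and 0.005 m and x of short_center in the frame of stop above 0.07 m), for 0.2 s.
2. the short spacer is on the rod against the long one (x of long_center in the frame of stop between 0.017 and 0.0225 m and y of long_center in the frame of stop between -0.028 and 0.028 m and z of long_center in the frame of stop between -0.005 and 0.005 m and x of short_center in the frame of stop between 0.051 and 0.057 m and y of short_center in the frame of stop between -0.028 and 0.028 m and z of short_center in the frame of stop between -0.005 and 0.005 m), for 0.2 s.
3. the cap is on past the ball, the stack closed up (all of step 2 and x of cap_center in the frame of stop between 0.0835 and 0.0895 m and y of cap_center in the frame of stop between -0.028 and 0.028 m and z of cap_center in the frame of stop between -0.005 and 0.005 m), for 0.2 s.
At the end, for the whole second after the job is handed in: Released and at rest on the rod, measured along it from the flange: the long spacer's centre at 20 mm (+2.5), the short one's at 54 mm (+3), the cap's at 86.5 mm (+3), that is each against the one before within 3 mm and the cap's lip past the ball, its length along the rod within 7 degrees (all of step 3 and angle between the x axis of cap and the x axis of stop, either way round below 0.12 rad and linear speed of each of long, short, cap below 0.02 m/s); the robot touches nothing.
It fails at once if the rod, flange or trimmer is loaded with more than 25 N (contact force between jig and anything else above 25 N).
It fails at once if the spare is moved by more than 20 mm (distance of spare_center from where it was at the start of the episode above 0.02 m).
It fails at once if the ashbowl is moved by more than 20 mm (distance of ashbowl from where it was at the start of the episode above 0.02 m).
It fails at once if the gumjar is moved by more than 20 mm (distance of gumjar from where it was at the start of the episode above 0.02 m).
It fails at once if the puncher is moved by more than 20 mm (distance of puncher from where it was at the start of the episode above 0.02 m).
It also fails if it takes over 72 s, if anything falls off the work surface, if the arm or the gripper's body presses on something with over 40 N, if the wrist force passes 120 N, or if a joint passes its speed limit or range.

## Working session

There is one attempt and no reset: what is moved stays moved. The work goes in short steps, Python scripts to look and compute and a shell command to move; the robot and the scene stay as the last step left them, time stands still between calls to the robot, and variables do not carry over. Pictures are saved under pics/ and viewed, at most 10 in all, crops included, and the job is handed in when it is done.

```bash
mkdir -p pics; ls; python3 - <<'E'
from bench import robot
import cv2,numpy as np
print(robot.hold_point_z)
s=robot.state();print(s)
for n in("scene","side"):
    d=robot.snapshot(n);cv2.imwrite(f"pics/{n}0.png",d["img"][:,:,::-1]);print(n,d["mtx"],d["D"],d["extrinsics"])
E
```

```text
pics
0.0187
{'t': 0.0, 'joints': array([-9.97489106e+00,  1.40833601e+01,  8.93242596e+01,  1.43665877e-04,
        7.67008904e+01, -9.97545532e+00]), 'joint_velocities': array([-0.07941415,  0.04838976, -0.02341413,  0.0551521 ,  0.10648371,
       -0.00013401]), 'effort': array([ 6.17919522e-04, -4.29512215e+01, -3.26122355e+01, -1.30276699e-04,
        5.42047856e-03, -1.36905024e-05]), 'ee_pos': array([6.49401615e-01, 1.15299933e-04, 2.02794947e-01]), 'tcp_rot': array([[-8.96084193e-06,  9.99998261e-01, -1.86480835e-03],
       [ 9.99999945e-01,  9.57708609e-06,  3.30451112e-04],
       [ 3.30468397e-04, -1.86480528e-03, -9.99998207e-01]]), 'contact_force': array([-0.1203427 ,  0.01843971, -0.6926775 ]), 'torque': array([-0.01921963, -0.04134221, -0.0132777 ]), 'grip_force': 0.0, 'opening': 1.001826752102408}
scene [[377.12958349   0.         323.15064541]
 [  0.         377.12958349 194.16268698]
 [  0.           0.           1.        ]] [-0.04599056  0.          0.          0.          0.        ] [[-0.57847945  0.46095202 -0.67296713  1.10418434]
 [ 0.81557924  0.31283696 -0.48678901  0.44463665]
 [-0.01385738 -0.83045546 -0.55691265  0.52447157]
 [ 0.          0.          0.          1.        ]]
side [[383.47058774   0.         321.99619289]
 [  0.         383.47058774 196.20239633]
 [  0.           0.           1.        ]] [-0.08619584  0.          0.          0.          0.        ] [[ 0.74650231 -0.43765219  0.50119344  0.19905914]
 [-0.66519846 -0.50860278  0.54665732 -0.31802317]
 [ 0.0156626  -0.74147405 -0.67079871  0.61381979]
 [ 0.          0.          0.          1.        ]]
```

View pics/scene0.png

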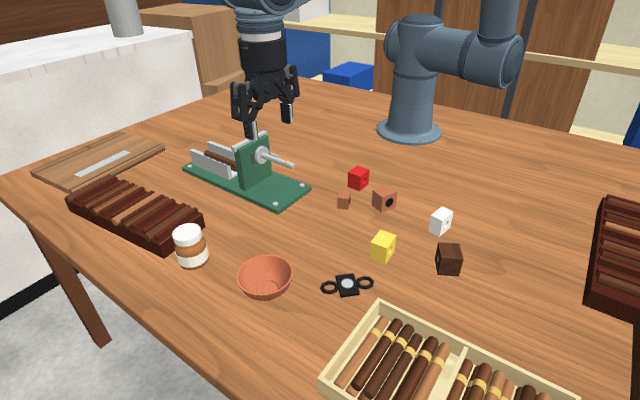

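View pics/side0.png

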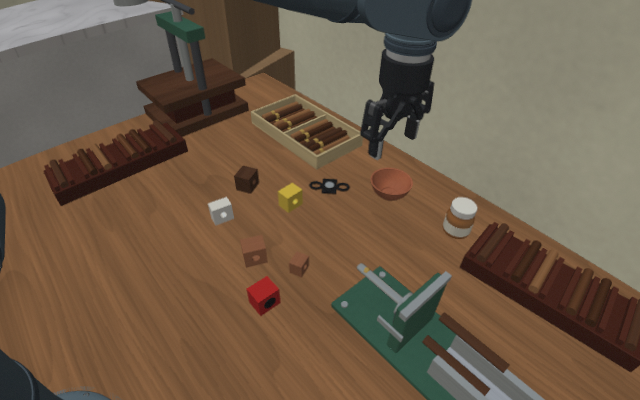

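```bash
python3 - <<'E'
import cv2,numpy as np
a=cv2.imread("pics/scene0.png");b=cv2.imread("pics/side0.png")
R=lambda i,x,y,w,h,s:cv2.resize(i[y:y+h,x:x+w],None,fx=s,fy=s,interpolation=cv2.INTER_CUBIC)
cv2.imwrite("pics/c1.png",R(a,330,155,140,125,5)[:600])
cv2.imwrite("pics/c2.png",R(b,200,160,160,120,5))
cv2.imwrite("pics/c3.png",np.hstack([R(a,175,115,133,100,3),R(b,325,255,133,145,3)[:300]]))
E
```

```text
(no output)
```

View pics/c1.png

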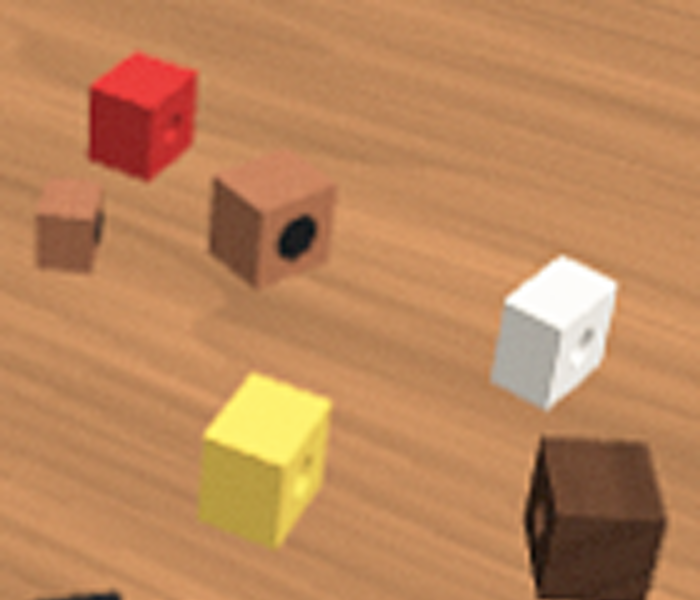

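View pics/c2.png

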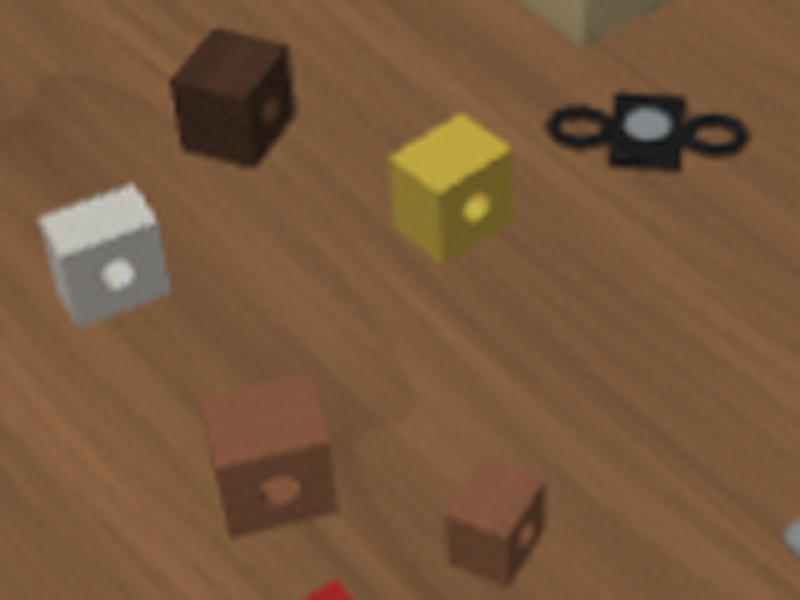

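View pics/c3.png

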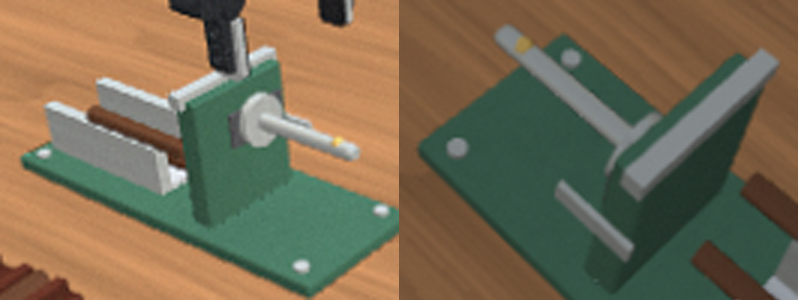

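```bash
cat > h.py <<'E'
from bench import robot
import cv2,numpy as np
def ray(d,p):
    u=cv2.undistortPoints(np.array(p,float).reshape(-1,1,2),d["mtx"],d["D"]).reshape(-1,2)
    E=d["extrinsics"];return E[:3,3],np.c_[u,np.ones(len(u))]@E[:3,:3].T
def plane(d,p,z):
    o,r=ray(d,p);return o+r*((z-o[2])/r[:,2])[:,None]
def tri(d1,p1,d2,p2):
    A=np.zeros((3,3));b=np.zeros(3);rs=[]
    for d,p in((d1,p1),(d2,p2)):
        o,r=ray(d,[p]);r=r[0]/np.linalg.norm(r[0]);M=np.eye(3)-np.outer(r,r);A+=M;b+=M@o;rs.append((o,r))
    x=np.linalg.solve(A,b);return x,[np.linalg.norm(np.cross(x-o,r)) for o,r in rs]
E
python3 - <<'E'
from h import *
np.set_printoptions(precision=4,suppress=True)
a=robot.snapshot("scene");b=robot.snapshot("side")
S=lambda *p:[(330+x/5,155+y/5) for x,y in p]
T=lambda *p:[(200+x/5,160+y/5) for x,y in p]
top={"cap":(S((262,213),(335,187),(282,150),(212,180)),T((308,375),(205,402),(217,465),(330,437))),
"white":(S((560,330),(616,287),(565,257),(507,300)),T((40,217),(62,255),(157,227),(135,185))),
"dark":(S((540,438),(557,512),(662,515),(645,438)),T((247,97),(290,45),(220,30),(173,80)))}
for k,(s,t) in top.items():
    for n,d,p in(("scene",a,s),("side",b,t)):
        P=plane(d,p,.044)[:,:2]
        e=[P[(i+1)%4]-P[i] for i in range(4)]
        print(k,n,P.mean(0),"len",np.linalg.norm(e,axis=1),"ang",[round(np.degrees(np.arctan2(v[1],v[0])),1) for v in e])
print("plate scene",plane(a,[(183,168),(278,207),(310.,187)],.014))
print("plate side",plane(b,[(331.3,305),(380,266.7)],.014))
print("tip",tri(a,(292.3,165.7),b,(358.3,266)))
print("ball",tri(a,(287.3,162.3),b,(366.3,269.7)), plane(a,[(287.3,162.3)],.098),plane(b,[(366.3,269.7)],.098))
print("flange",plane(a,[(262.3,155)],.09))
E
```

```text
cap scene [0.4348 0.1353] len [0.0416 0.0378 0.0438 0.0337] ang [np.float64(154.7), np.float64(-112.8), np.float64(-19.7), np.float64(70.8)]
cap side [0.431  0.1307] len [0.0417 0.033  0.0441 0.0342] ang [np.float64(159.4), np.float64(-115.1), np.float64(-22.3), np.float64(69.2)]
white scene [0.4419 0.2766] len [0.0429 0.0274 0.0446 0.027 ] ang [np.float64(167.9), np.float64(-108.9), np.float64(-11.7), np.float64(74.5)]
white side [0.4399 0.2717] len [0.0275 0.0417 0.0304 0.0433] ang [np.float64(-99.6), np.float64(-16.2), np.float64(76.8), np.float64(167.8)]
dark scene [0.543  0.3298] len [0.041  0.0381 0.0428 0.0403] ang [np.float64(29.8), np.float64(121.7), np.float64(-153.1), np.float64(-55.9)]
dark side [0.5447 0.3259] len [0.0422 0.0372 0.042  0.0385] ang [np.float64(27.3), np.float64(120.8), np.float64(-154.6), np.float64(-59.7)]
plate scene [[ 0.5989 -0.3967  0.014 ]
 [ 0.5898 -0.0574  0.014 ]
 [ 0.4796 -0.0474  0.014 ]]
plate side [[ 0.4672 -0.0562  0.014 ]
 [ 0.5966 -0.0562  0.014 ]]
tip (array([ 0.5206, -0.0641,  0.0892]), [np.float64(0.000959853836751233), np.float64(0.0009598538367511567)])
ball (array([ 0.5215, -0.0798,  0.0938]), [np.float64(0.00026021574267848246), np.float64(0.0002602157426785006)]) [[ 0.527  -0.0745  0.098 ]] [[ 0.5191 -0.0819  0.098 ]]
flange [[ 0.5221 -0.1595  0.09  ]]
```

```bash
python3 -m jog '{"jaw":[8.5,8.5,8.5,8.5,8.5,8.5,8.5,8.5],"delta_pos":[[3.28,-1.06,0],[3.28,-1.06,0],[3.28,-1.06,0],[3.28,-1.06,0],[3.28,-1.06,0],[3.28,-1.06,0],[3.28,-1.06,0],[3.28,-1.06,0]],"yaw":[0,0,0,0,0,0,0,0]}'
python3 -m jog '{"jaw":[8.5,8.5,8.5,8.5,8.5,8.5,8.5,8.5],"delta_pos":[[3.28,-1.06,0],[3.28,-1.06,0],[0,0,0],[0,0,0],[0,0,0],[0,0,0],[0,0,0],[0,0,0]],"yaw":[0,0,-0.103,-0.103,-0.103,-0.103,-0.103,0]}'
python3 - <<'E'
from h import *
np.set_printoptions(precision=4,suppress=True)
s=robot.state();print(s["t"],s["ee_pos"],s["tcp_rot"],s["contact_force"])
d=robot.snapshot("wrist");cv2.imwrite("pics/w1.png",d["img"][:,:,::-1]);print(d["mtx"],d["extrinsics"])
E
```

```text
t: 0.87
ee_pos: [0.5643, 0.2639, 0.2037]
tcp_rot: [[0.0, 1.0, -0.0], [1.0, -0.0, -0.0], [-0.0, -0.0, -1.0]]
contact_force: [0.5, -0.6, 0.4]
opening: 0.999
grip_force: 0.0
t: 1.53
ee_pos: [0.5438, 0.328, 0.2036]
tcp_rot: [[-0.494, 0.869, -0.001], [0.869, 0.494, -0.0], [0.0, -0.001, -1.0]]
contact_force: [0.4, 0.3, 1.3]
opening: 0.992
grip_force: 0.0
1.5333 [0.5438 0.328  0.2036] [[-0.4941  0.8694 -0.0005]
 [ 0.8694  0.4941 -0.0002]
 [ 0.0001 -0.0006 -1.    ]] [0.4358 0.2575 1.2538]
[[278.3499   0.     319.9129]
 [  0.     278.3499 201.2641]
 [  0.       0.       1.    ]] [[ 0.8692  0.4739  0.141   0.5089]
 [ 0.4944 -0.8328 -0.249   0.3913]
 [-0.0005  0.2862 -0.9582  0.3741]
 [ 0.      0.      0.      1.    ]]
```

View pics/w1.png

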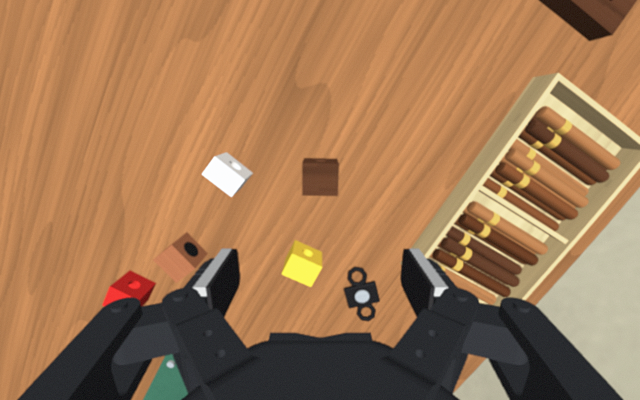

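```bash
python3 - <<'E'
from h import *
np.set_printoptions(precision=4,suppress=True)
d=robot.snapshot("wrist");im=d["img"].astype(int);s=robot.state();R=s["tcp_rot"];p=s["ee_pos"]
roi=np.zeros(im.shape[:2],bool);roi[140:215,280:365]=1
m=((im.sum(2)<300)&roi).astype(np.uint8)
# white
w=((im.min(2)>150)&(np.ptp(im,axis=2)<40)).astype(np.uint8);w[:,:190]=0;w[:,260:]=0;w[210:]=0;w[:140]=0
for n,k in(("dark",m),("white",w)):
    c=max(cv2.findContours(k,0,2)[0],key=cv2.contourArea);r=cv2.minAreaRect(c);b=cv2.boxPoints(r)
    P=plane(d,b,.044);print(n,cv2.contourArea(c),r);print(P, P.mean(0));print("tool",(P-p)@R)
E
```

```text
dark 1245.0 ((320.0, 176.5), (37.0, 36.0), 90.0)
[[0.5127 0.3416 0.044 ]
 [0.5498 0.3626 0.044 ]
 [0.5729 0.3234 0.044 ]
 [0.5343 0.3017 0.044 ]] [0.5424 0.3323 0.044 ]
tool [[ 0.0272 -0.0204  0.1597]
 [ 0.0273  0.0222  0.1597]
 [-0.0182  0.0231  0.1597]
 [-0.0182 -0.0212  0.1597]]
white 1188.0 ((226.3141326904297, 173.24163818359375), (40.423824310302734, 32.80243682861328), 37.5685920715332)
[[0.4144 0.2644 0.044 ]
 [0.4231 0.305  0.044 ]
 [0.4689 0.2969 0.044 ]
 [0.4613 0.2552 0.044 ]] [0.4419 0.2804 0.044 ]
tool [[ 0.0081 -0.1439  0.1597]
 [ 0.0392 -0.1164  0.1597]
 [ 0.0097 -0.0805  0.1597]
 [-0.0229 -0.1076  0.1597]]
```

```bash
python3 -m jog '{"jaw":[8.5,8.5,8.5,8.5,8.5,8.5,8.5,8.5],"delta_pos":[[0.2,0.1,3],[0,0,3],[0,0,3],[0,0,3],[0,0,3],[0,0,2.5],[0,0,1.9],[0,0,0]],"yaw":[0,0,0,0,0,0,0,0]}'
python3 -m jog '{"jaw":[4,4,4,4,4,4,4,4],"delta_pos":[[0,0,0],[0,0,0],[0,0,0],[0,0,0],[0,0,0],[0,0,0],[0,0,0],[0,0,0]],"yaw":[0,0,0,0,0,0,0,0]}'
```

```text
t: 2.3
ee_pos: [0.5402, 0.3286, 0.0047]
tcp_rot: [[-0.491, 0.871, -0.009], [0.871, 0.491, -0.003], [0.001, -0.009, -1.0]]
contact_force: [0.0, -0.4, 0.3]
opening: 0.996
grip_force: 0.0
t: 2.97
ee_pos: [0.5454, 0.3308, 0.0127]
tcp_rot: [[-0.492, 0.87, 0.003], [0.87, 0.492, 0.001], [-0.001, 0.003, -1.0]]
contact_force: [-1.5, -0.2, 5.7]
opening: 0.48
grip_force: 53.2
```

```bash
python3 -m jog '{"jaw":[4,4,4],"delta_pos":[[0,0,0],[0,0,0],[0,0,0]],"yaw":[0,0,0]}'
python3 -m jog '{"jaw":[4,4,4,4,4,4,4,4],"delta_pos":[[0,0,-1],[0,0,-2],[0,0,-3],[0,0,-3],[0,0,-1.4],[0,0,0],[0,0,0],[0,0,0]],"yaw":[0,0,0,0,0.1,0.125,0.125,0.125]}'
python3 - <<'E'
from h import *
a=robot.snapshot("side");w=robot.snapshot("wrist");print(robot.state()["ee_pos"],robot.state()["contact_force"])
cv2.imwrite("pics/m.png",np.vstack([a["img"][90:390,:],w["img"][100:400]])[:,:,::-1])
E
```

```text
t: 3.22
ee_pos: [0.5454, 0.3308, 0.0126]
tcp_rot: [[-0.492, 0.87, 0.003], [0.87, 0.492, 0.001], [-0.001, 0.003, -1.0]]
contact_force: [-1.5, -0.8, 4.9]
opening: 0.481
grip_force: 53.2
t: 3.88
ee_pos: [0.5445, 0.3305, 0.1161]
tcp_rot: [[-0.034, 0.999, 0.003], [0.999, 0.034, 0.001], [0.001, 0.003, -1.0]]
contact_force: [-0.2, 0.6, -1.2]
opening: 0.479
grip_force: 52.6
[0.54424839 0.33040858 0.11534803] [ 0.88462789 -0.23388797  0.00391495]
```

View pics/m.png

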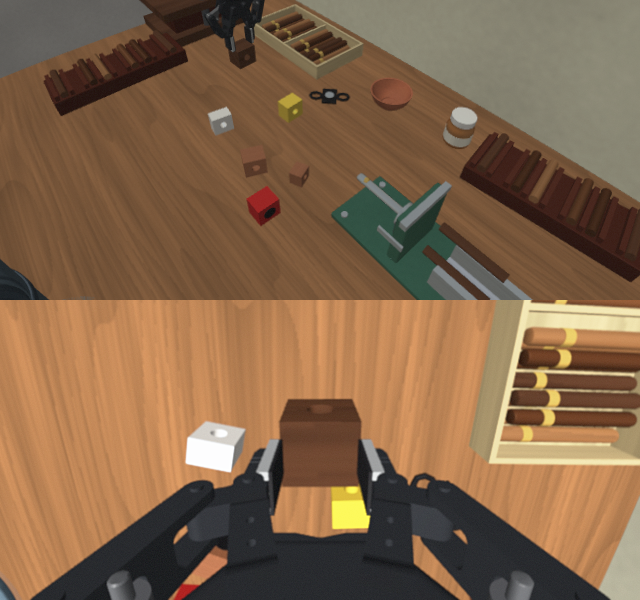

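```bash
python3 -m jog '{"jaw":[4,4,4,4,4,4,4,4],"delta_pos":[[-1,0,0],[-3.5,-0.3,0],[-4,-0.4,0],[-4,-0.4,0],[-4,-0.4,0],[-4,-0.4,0],[-4,-0.4,0],[-4,0,0]],"yaw":[0.034,0,0,0,0,0,0,0]}'
python3 -m jog '{"jaw":[4,4,4,4,4,4,4,4],"delta_pos":[[-2.5,0,0.5],[-1,0,1],[0,0,1],[0,0,0.9],[0,0,0],[0,0,0],[0,0,0],[0,0,0]],"yaw":[0,0,0,0,0,0,0,0]}'
python3 - <<'E'
from h import *
a=robot.snapshot("scene");b=robot.snapshot("side");w=robot.snapshot("wrist");print(robot.state()["ee_pos"],robot.state()["contact_force"])
for n,d in(("scene1",a),("side1",b),("wrist1",w)): np.save(f"pics/{n}.npy",d,allow_pickle=True)
R=lambda d,x,y,w,h,s:cv2.resize(d["img"][y:y+h,x:x+w,::-1],None,fx=s,fy=s,interpolation=cv2.INTER_CUBIC)
L=np.vstack([R(a,220,110,133,100,3),R(b,310,215,133,100,3)])
cv2.imwrite("pics/m2.png",np.hstack([L,R(w,220,100,200,300,2)]))
E
```

```text
t: 4.65
ee_pos: [0.5218, 0.043, 0.1142]
tcp_rot: [[-0.008, 1.0, 0.0], [1.0, 0.008, -0.0], [-0.0, 0.0, -1.0]]
contact_force: [1.6, -0.6, -1.3]
opening: 0.481
grip_force: 52.6
t: 5.32
ee_pos: [0.5236, 0.011, 0.0803]
tcp_rot: [[-0.008, 1.0, 0.001], [1.0, 0.008, -0.0], [-0.0, 0.001, -1.0]]
contact_force: [0.6, -0.5, -1.0]
opening: 0.483
grip_force: 52.6
[0.52353688 0.01050951 0.08036079] [ 0.73409756  0.54914517 -0.17986558]
```

View pics/m2.png

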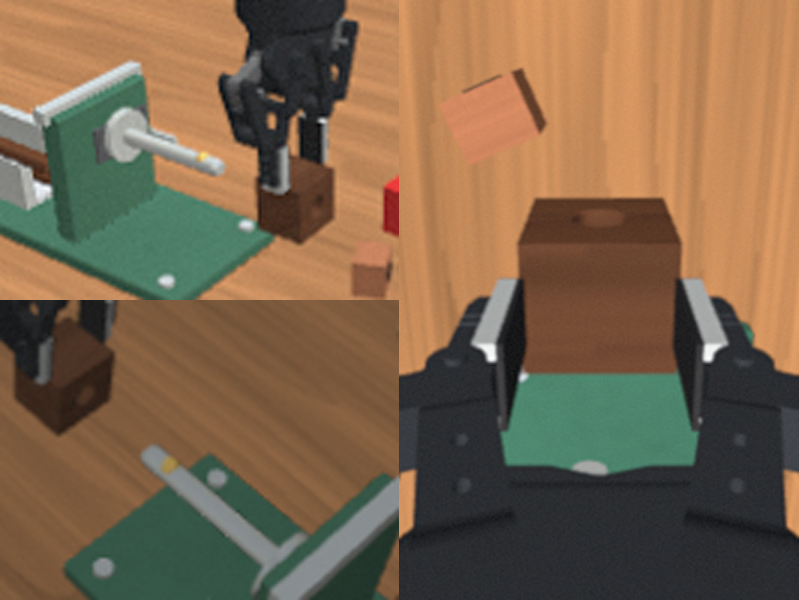

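```bash
cat > rod.py <<'E'
from h import *
np.set_printoptions(precision=4,suppress=True)
a,b=[np.load(f"pics/{n}1.npy",allow_pickle=True).item() for n in("scene","side")]
def line(d,x0,x1,y0,y1):
    im=d["img"].astype(int);m=(np.ptp(im,axis=2)<32)&(im.mean(2)>85)
    k=np.zeros_like(m);k[y0:y1,x0:x1]=m[y0:y1,x0:x1]
    n,l,st,_=cv2.connectedComponentsWithStats(k.astype(np.uint8));i=1+st[1:,4].argmax();ys,xs=np.where(l==i)
    print(st[i]);f=cv2.fitLine(np.c_[xs,ys].astype(np.float32),cv2.DIST_HUBER,0,.01,.01).ravel();p=f[2:];v=f[:2]
    o,r=ray(d,[p-10*v,p+10*v]);nn=np.cross(r[0],r[1]);nn/=np.linalg.norm(nn)
    t=(np.c_[xs,ys]-p)@v;print("line",p,v,"ends",p+v*t.min(),p+v*t.max());return o,nn
def green(d):
    h=cv2.cvtColor(d["img"],cv2.COLOR_RGB2HSV);return cv2.inRange(h,(70,80,30),(95,255,255))
def main():
    o1,n1=line(a,268,298,150,172);o2,n2=line(b,355,390,260,290)
    v=np.cross(n1,n2);v/=v[1]
    M=np.array([n1,n2,[0,1,0]])
    for Y in(-.15,-.062): print("axis at",Y,np.linalg.solve(M,[n1@o1,n2@o2,Y]))
    print("dir",v, "hole side on Y=-.0095:",)
    for nm,d,px,Y in(("side",b,(339,246),.0105-.02),("scene",a,(326,176.7),.0105+.02)):
        o,r=ray(d,[px]);print(nm,o+r[0]*(Y-o[1])/r[0][1])
if __name__=="__main__":
    main()
    for n,d in(("scene",a),("side",b)):
        c=max(cv2.findContours(green(d),0,2)[0],key=cv2.contourArea)
        q=cv2.approxPolyDP(c,4,True).reshape(-1,2);print(n,np.c_[q,plane(d,q,.014)[:,:2]])
E
python3 rod.py
```

```text
[268 150  27  18 173]
line [279.1001 160.3056] [0.9032 0.4292] ends [266.0496 154.1049] [293.4631 167.1299]
[357 263  33  27 323]
line [373.8119 277.3622] [0.8 0.6] ends [357.5987 265.2017] [389.1182 288.8424]
axis at -0.15 [ 0.5213 -0.15    0.0961]
axis at -0.062 [ 0.5217 -0.062   0.0869]
dir [ 0.0048  1.     -0.1048] hole side on Y=-.0095:
side [ 0.5257 -0.0095  0.0894]
scene [0.5198 0.0305 0.0907]
scene [[310.     189.       0.4869  -0.0419]
 [272.     172.       0.4774  -0.1765]
 [269.     161.       0.4363  -0.2245]
 [251.     164.       0.4772  -0.2548]
 [250.     153.       0.4312  -0.304 ]
 [267.     143.       0.3542  -0.3072]
 [266.     135.       0.3129  -0.3493]
 [237.     149.       0.4343  -0.3551]
 [238.     175.       0.5398  -0.2413]
 [230.     180.       0.5694  -0.2402]
 [194.     165.       0.5707  -0.3846]
 [183.     167.       0.5953  -0.4014]
 [277.     213.       0.6088  -0.0439]]
side [[332.     303.       0.4709  -0.054 ]
 [426.     398.       0.464   -0.2711]
 [455.     399.       0.4953  -0.3026]
 [425.     372.       0.4951  -0.2448]
 [435.     355.       0.5299  -0.2383]
 [421.     342.       0.531   -0.2083]
 [429.     334.       0.5529  -0.2084]
 [446.     349.       0.5521  -0.2445]
 [455.     334.       0.5861  -0.2389]
 [433.     311.       0.5943  -0.1859]
 [443.     288.       0.6486  -0.1689]
 [405.     323.       0.5385  -0.1673]
 [397.     317.       0.537   -0.1503]
 [438.     273.       0.6701  -0.1417]
 [398.     308.       0.5522  -0.1397]
 [393.     323.       0.5229  -0.1533]
 [395.     303.       0.5561  -0.1294]
 [366.     278.       0.5565  -0.0566]]
```

```bash
cat >> rod.py <<'E'
    for nm,d,roi,px in(("side",b,(355,390,260,290),(339,246)),("scene",a,(268,298,150,172),(326,176.7))):
        o,n=line(d,*roi);xr=[(n@o-n[1]*Y-n[2]*.09)/n[0] for Y in(-.13,-.065)]
        o,r=ray(d,[px]);n=np.cross(r[0],[0,1,0]);print(nm,"rod x",xr,"hole x",o[0]-n[2]/n[0]*(.0897-o[2]))
E
python3 rod.py|tail -6
```

```text
[357 263  33  27 323]
line [373.8119 277.3622] [0.8 0.6] ends [357.5987 265.2017] [389.1182 288.8424]
side rod x [np.float64(0.5240036904779336), np.float64(0.5199393052657485)] hole x 0.5254920308417967
[268 150  27  18 173]
line [279.1001 160.3056] [0.9032 0.4292] ends [266.0496 154.1049] [293.4631 167.1299]
scene rod x [np.float64(0.5166192155839388), np.float64(0.5249834574300922)] hole x 0.5183925719584095
```

```bash
python3 -m jog '{"jaw":[4,4,4,4,4,4,4],"delta_pos":[[-1.5,0,0],[-1.5,0,0],[-1.5,0,0],[0,0,0],[0,0,0],[0,0,0],[0,0,0]],"yaw":[0.008,0,0,0,0,0,0]}'
python3 - <<'E'
from h import *
a=robot.snapshot("scene");b=robot.snapshot("side");print(robot.state()["ee_pos"],robot.state()["contact_force"])
for n,d in(("scene1",a),("side1",b)): np.save(f"pics/{n}.npy",d,allow_pickle=True)
R=lambda d,x,y,w,h,s:cv2.resize(d["img"][y:y+h,x:x+w,::-1],None,fx=s,fy=s,interpolation=cv2.INTER_CUBIC)
cv2.imwrite("pics/m3.png",np.hstack([R(a,255,130,66,70,6),R(b,335,225,66,70,6)]))
E
```

```text
t: 6.05
ee_pos: [0.5232, -0.0342, 0.0799]
tcp_rot: [[0.001, 1.0, 0.0], [1.0, -0.001, 0.0], [0.0, 0.0, -1.0]]
contact_force: [0.5, -0.5, -0.0]
opening: 0.482
grip_force: 52.6
[ 0.523121   -0.0342414   0.07986629] [ 0.1354214   0.24366529 -0.55875234]
```

View pics/m3.png

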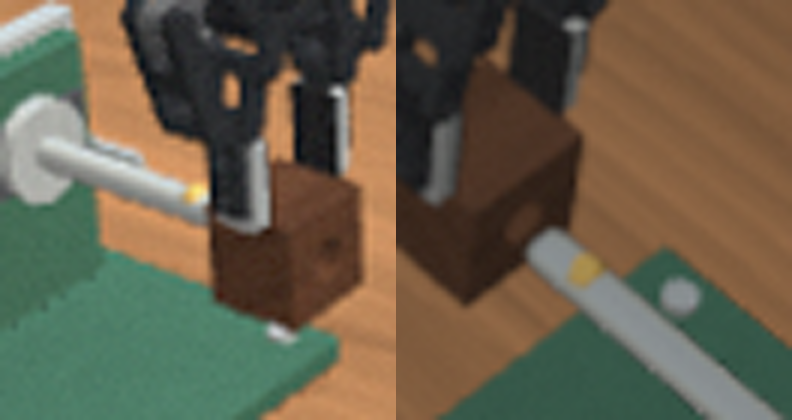

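```bash
python3 -m jog '{"jaw":[4,4,4,4,4],"delta_pos":[[-0.3,-0.05,0],[-0.3,0,0],[-0.2,0,0],[-0.2,0,0],[0,0,0]],"yaw":[0,0,0,0,0]}'
python3 -m jog '{"jaw":[4,4,4,4],"delta_pos":[[-0.2,0,0],[-0.2,0,0],[-0.2,0,0],[0,0,0]],"yaw":[0,0,0,0]}'
```

```text
t: 6.57
ee_pos: [0.5223, -0.0452, 0.0797]
tcp_rot: [[0.002, 1.0, -0.001], [1.0, -0.002, 0.0], [0.0, -0.001, -1.0]]
contact_force: [-2.1, -0.0, -0.6]
opening: 0.48
grip_force: 52.6
t: 6.9
ee_pos: [0.5223, -0.0513, 0.0798]
tcp_rot: [[0.002, 1.0, -0.001], [1.0, -0.002, -0.001], [-0.001, -0.001, -1.0]]
contact_force: [-2.3, -1.5, 0.9]
opening: 0.477
grip_force: 52.8
```

```bash
python3 -m jog '{"jaw":[4,4,4,4,4],"delta_pos":[[-0.2,-0.05,0],[-0.2,0,0],[-0.2,0,0],[-0.2,0,0],[0,0,0]],"yaw":[0,0,0,0,0]}'
python3 -m jog '{"jaw":[4,4,4,4],"delta_pos":[[-0.2,0,0],[-0.2,0,0],[-0.2,0,0],[0,0,0]],"yaw":[0,0,0,0]}'
```

```text
t: 7.32
ee_pos: [0.5222, -0.0586, 0.0801]
tcp_rot: [[0.003, 1.0, -0.0], [1.0, -0.003, 0.001], [0.001, -0.0, -1.0]]
contact_force: [-3.7, 4.3, 2.6]
opening: 0.479
grip_force: 53.3
t: 7.65
ee_pos: [0.5226, -0.0657, 0.0805]
tcp_rot: [[0.002, 1.0, 0.001], [1.0, -0.002, -0.001], [-0.001, 0.001, -1.0]]
contact_force: [-3.1, 0.3, 3.9]
opening: 0.481
grip_force: 53.5
```

```bash
python3 -m jog '{"jaw":[4,4,4,4,4,4],"delta_pos":[[-0.2,-0.08,-0.03],[-0.4,0,0],[-0.4,0,0],[-0.4,0,0],[-0.4,0,0],[0,0,0]],"yaw":[0,0,0,0,0,0]}'
```

```text
t: 8.15
ee_pos: [0.5217, -0.0844, 0.0805]
tcp_rot: [[0.002, 1.0, 0.001], [1.0, -0.002, -0.002], [-0.002, 0.001, -1.0]]
contact_force: [-2.2, -1.8, 4.4]
opening: 0.481
grip_force: 53.6
```

```bash
python3 -m jog '{"jaw":[4,4,4,4,4,4],"delta_pos":[[-0.4,-0.04,0],[-0.4,0,0],[-0.5,0,0],[-0.5,0,0],[-0.4,0,0],[0,0,0]],"yaw":[0,0,0,0,0,0]}'
python3 -m jog '{"jaw":[4,4,4,4,4,4],"delta_pos":[[-0.4,0,0],[-0.4,0,0],[-0.3,0,0],[-0.2,0,0],[0,0,0],[0,0,0]],"yaw":[0,0,0,0,0,0]}'
```

```text
t: 8.65
ee_pos: [0.5207, -0.106, 0.0798]
tcp_rot: [[0.003, 1.0, -0.0], [1.0, -0.003, -0.001], [-0.001, -0.0, -1.0]]
contact_force: [0.5, -0.2, 0.5]
opening: 0.483
grip_force: 52.9
t: 9.15
ee_pos: [0.5205, -0.118, 0.0799]
tcp_rot: [[0.002, 1.0, -0.001], [1.0, -0.002, 0.0], [0.0, -0.001, -1.0]]
contact_force: [0.1, 0.2, -0.7]
opening: 0.48
grip_force: 52.7
```

Free sliding. Feel for the flange.

```bash
python3 -m jog '{"jaw":[4,4,4,4,4,4],"delta_pos":[[-0.4,0,0],[-0.4,0,0],[-0.3,0,0],[-0.2,0,0],[-0.2,0,0],[0,0,0]],"yaw":[0,0,0,0,0,0]}'
python3 -m jog '{"jaw":[4,4,4],"delta_pos":[[-0.2,0,0],[-0.2,0,0],[0,0,0]],"yaw":[0,0,0]}'
python3 -m jog '{"jaw":[4,4,4],"delta_pos":[[-0.15,0,0],[-0.15,0,0],[0,0,0]],"yaw":[0,0,0]}'
```

```text
t: 9.65
ee_pos: [0.5207, -0.1333, 0.0802]
tcp_rot: [[0.002, 1.0, -0.0], [1.0, -0.002, -0.0], [-0.0, -0.0, -1.0]]
contact_force: [0.1, 0.8, -0.6]
opening: 0.481
grip_force: 52.6
t: 9.9
ee_pos: [0.5208, -0.1372, 0.0802]
tcp_rot: [[0.002, 1.0, 0.0], [1.0, -0.002, -0.0], [-0.0, 0.0, -1.0]]
contact_force: [-0.7, -0.1, -0.6]
opening: 0.48
grip_force: 52.6
t: 10.15
ee_pos: [0.5208, -0.1401, 0.0802]
tcp_rot: [[0.002, 1.0, 0.0], [1.0, -0.002, -0.0], [-0.0, 0.0, -1.0]]
contact_force: [-0.8, -0.1, -0.1]
opening: 0.483
grip_force: 52.6
```

```bash
python3 -m jog '{"jaw":[4,4,4],"delta_pos":[[-0.1,0,0],[-0.1,0,0],[0,0,0]],"yaw":[0,0,0]}'
python3 -m jog '{"jaw":[4,4,4],"delta_pos":[[-0.1,0,0],[-0.1,0,0],[0,0,0]],"yaw":[0,0,0]}'
```

```text
t: 10.4
ee_pos: [0.5208, -0.1411, 0.0802]
tcp_rot: [[0.002, 1.0, -0.0], [1.0, -0.002, 0.002], [0.002, -0.0, -1.0]]
contact_force: [1.3, 4.9, 0.6]
opening: 0.484
grip_force: 52.8
t: 10.65
ee_pos: [0.5207, -0.1412, 0.08]
tcp_rot: [[0.003, 1.0, -0.0], [1.0, -0.003, 0.006], [0.006, -0.0, -1.0]]
contact_force: [0.5, 10.9, 2.4]
opening: 0.479
grip_force: 53.2
```

```bash
python3 -m jog '{"jaw":[4,4,8.5,8.5,8.5,8.5],"delta_pos":[[0.1,0,0],[0.07,0,0],[0,0,0],[0,0,0],[0,0,0],[0,0,0]],"yaw":[0,0,0,0,0,0]}'
python3 -m jog '{"jaw":[8.5,8.5,8.5,8.5,8.5,8.5,8.5,8.5],"delta_pos":[[0,0,-0.5],[0,0,-2],[0,0,-3],[0,0,-3],[0,0,-3],[0,0,-1],[3,-0.5,0],[3.5,-1,0]],"yaw":[0,0,0,0,0,0,0,0]}'
python3 - <<'E'
from h import *
a=robot.snapshot("scene");b=robot.snapshot("side");s=robot.state();print(s["t"],s["ee_pos"],s["contact_force"])
R=lambda d,x,y,w,h,s:cv2.resize(d["img"][y:y+h,x:x+w,::-1],None,fx=s,fy=s,interpolation=cv2.INTER_CUBIC)
cv2.imwrite("pics/m4.png",np.hstack([R(a,220,110,100,100,4),R(b,335,225,100,100,4)]))
E
```

```text
t: 11.15
ee_pos: [0.5209, -0.1427, 0.0804]
tcp_rot: [[0.002, 1.0, 0.0], [1.0, -0.002, -0.001], [-0.001, 0.0, -1.0]]
contact_force: [-0.2, 0.4, 0.1]
opening: 0.989
grip_force: 0.0
t: 11.82
ee_pos: [0.5068, -0.0783, 0.2064]
tcp_rot: [[0.006, 1.0, 0.003], [1.0, -0.006, -0.001], [-0.001, 0.003, -1.0]]
contact_force: [0.3, 0.0, -0.1]
opening: 0.996
grip_force: 0.0
11.9167 [ 0.50461806 -0.07399844  0.2046134 ] [-0.62652842 -0.03007498  0.57789798]
```

View pics/m4.png

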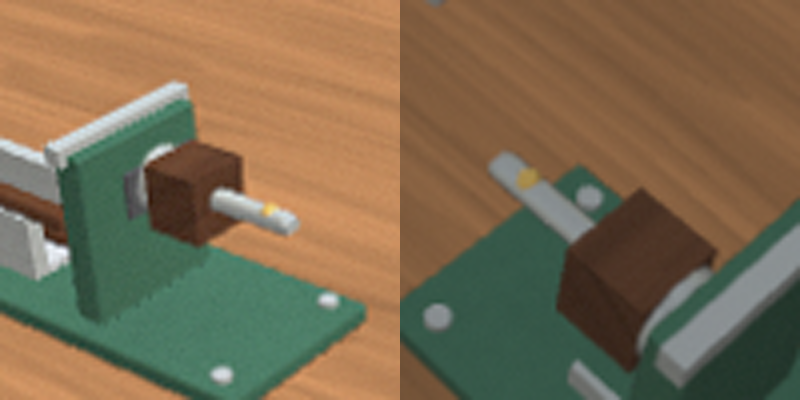

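```bash
python3 -m jog '{"jaw":[8.5,8.5,8.5,8.5,8.5,8.5,8.5,8.5],"delta_pos":[[3.88,-0.71,0],[3.88,-0.71,0],[3.88,-0.71,0],[3.88,-0.71,0],[3.88,-0.71,0],[3.88,-0.71,0],[3.88,-0.71,0],[3.88,-0.71,0]],"yaw":[0,0,0,0,0,0,0,0]}'
python3 -m jog '{"jaw":[8.5,8.5,8.5,8.5,8.5,8.5],"delta_pos":[[3.7,-0.6,0],[0,0,0],[0,0,0],[0,0,0],[0,0,0],[0,0,0]],"yaw":[0.12,0.121,0,0,0,0]}'
cat > wr.py <<'E'
from h import *
import sys
np.set_printoptions(precision=4,suppress=True)
d=robot.snapshot("wrist");s=robot.state();R=s["tcp_rot"];p=s["ee_pos"];im=d["img"].astype(int)
cv2.imwrite("pics/last.png",d["img"][:,:,::-1])
h=cv2.cvtColor(d["img"],cv2.COLOR_RGB2HSV)
print(s["ee_pos"])
hue=sys.argv[1]
if hue=="white": m=((im.min(2)>110)&(np.ptp(im,axis=2)<40)).astype(np.uint8)
else: m=cv2.inRange(h,(3,100,30),(12,255,190))
m[260:]=0
for c in cv2.findContours(m,0,2)[0]:
    if cv2.contourArea(c)<150: continue
    r=cv2.minAreaRect(c);q=cv2.approxPolyDP(c,2.5,True).reshape(-1,2)
    if abs(r[0][0]-320)>120: continue
    print(cv2.contourArea(c),r,h[int(r[0][1]),int(r[0][0])]);print(np.c_[q,((plane(d,q,.044)-p)@R)[:,:2]])
E
python3 wr.py white
```

```text
t: 12.58
ee_pos: [0.4493, 0.2347, 0.2049]
tcp_rot: [[0.002, 1.0, 0.0], [1.0, -0.002, -0.0], [-0.0, 0.0, -1.0]]
contact_force: [1.6, -0.7, -0.3]
opening: 1.002
grip_force: 0.0
t: 13.08
ee_pos: [0.4446, 0.2672, 0.205]
tcp_rot: [[0.234, 0.972, -0.0], [0.972, -0.234, -0.0], [-0.0, -0.0, -1.0]]
contact_force: [-1.1, 0.2, 0.0]
opening: 0.997
grip_force: 0.0
[0.4446 0.2673 0.2051]
972.5 ((313.8099670410156, 173.50906372070312), (28.206134796142578, 37.2435188293457), 87.27368927001953) [120   1 253]
[[330.     159.       0.0264   0.013 ]
 [298.     161.       0.024   -0.0252]
 [295.     165.       0.0192  -0.0289]
 [297.     188.      -0.0091  -0.0271]
 [332.     186.      -0.0066   0.0158]]
```

```bash
python3 -m jog '{"jaw":[8.5,8.5,8.5,8.5,8.5,8.5,8.5,8.5],"delta_pos":[[0.6,-0.55,0],[0,0,3.5],[0,0,3.5],[0,0,3.5],[0,0,3.5],[0,0,3],[0,0,1.5],[0,0,0.9]],"yaw":[-0.058,0,0,0,0,0,0,0]}'
python3 -m jog '{"jaw":[8.5,4,4,4,4,4,4,4],"delta_pos":[[0,0,0],[0,0,0],[0,0,0],[0,0,0],[0,0,0],[0,0,0],[0,0,0],[0,0,0]],"yaw":[0,0,0,0,0,0,0,0]}'
python3 -m jog '{"jaw":[4,4,4],"delta_pos":[[0,0,0],[0,0,0],[0,0,0]],"yaw":[0,0,0]}'
```

```text
t: 13.8
ee_pos: [0.4387, 0.274, 0.0085]
tcp_rot: [[0.178, 0.984, -0.004], [0.984, -0.178, -0.002], [-0.002, -0.004, -1.0]]
contact_force: [-0.3, -0.1, 0.5]
opening: 0.997
grip_force: 0.0
t: 14.47
ee_pos: [0.4415, 0.2759, 0.0133]
tcp_rot: [[0.177, 0.984, 0.003], [0.984, -0.177, 0.001], [0.001, 0.002, -1.0]]
contact_force: [-2.4, -0.8, 6.0]
opening: 0.479
grip_force: 47.2
t: 14.72
ee_pos: [0.4416, 0.2759, 0.0133]
tcp_rot: [[0.177, 0.984, 0.003], [0.984, -0.177, 0.001], [0.001, 0.002, -1.0]]
contact_force: [-1.7, -1.8, 7.3]
opening: 0.48
grip_force: 47.2
```

```bash
python3 -m jog '{"jaw":[4,4,4,4,4,4,4,4],"delta_pos":[[0,0,-1],[0,0,-2],[0,0,-3],[0,0,-3],[0,0,-1.4],[0,0,0],[0,0,0],[0,0,0]],"yaw":[0,0,0,0,0,-0.089,-0.089,0]}'
python3 -m jog '{"jaw":[4,4,4,4,4,4,4,4],"delta_pos":[[-3.5,0.99,0],[-3.9,0.99,0],[-3.9,0.99,0],[-3.9,0.99,0],[-3.9,0.99,0],[-3.9,0.99,0],[-3.9,0.99,0],[-3,0.99,0]],"yaw":[0,0,0,0,0,0,0,0]}'
python3 -m jog '{"jaw":[4,4,4,4,4,4,4],"delta_pos":[[0,0,1],[0,0,1],[0,0,1],[0,0,0.45],[0,0,0],[0,0,0],[0,0,0]],"yaw":[0,0,0,0,0,0,0]}'
```

```text
t: 15.38
ee_pos: [0.4407, 0.2756, 0.1167]
tcp_rot: [[-0.001, 1.0, 0.002], [1.0, 0.001, 0.001], [0.001, 0.002, -1.0]]
contact_force: [-0.1, 0.3, -1.2]
opening: 0.48
grip_force: 46.0
t: 16.05
ee_pos: [0.5196, -0.0264, 0.1158]
tcp_rot: [[0.004, 1.0, 0.001], [1.0, -0.004, -0.001], [-0.001, 0.001, -1.0]]
contact_force: [1.0, 0.4, 0.1]
opening: 0.476
grip_force: 46.0
t: 16.63
ee_pos: [0.5195, -0.0229, 0.081]
tcp_rot: [[-0.001, 1.0, 0.0], [1.0, 0.001, -0.0], [-0.0, 0.0, -1.0]]
contact_force: [0.1, -0.5, -0.1]
opening: 0.476
grip_force: 46.0
```

```bash
python3 -m jog '{"jaw":[4,4,4,4,4,4],"delta_pos":[[-0.7,0.13,0],[-0.8,0,0],[-0.5,0,0],[-0.3,0,0],[-0.3,0,0],[0,0,0]],"yaw":[0,0,0,0,0,0]}'
python3 -m jog '{"jaw":[4,4,4,4,4],"delta_pos":[[-0.2,0,0],[-0.2,0,0],[-0.2,0,0],[-0.2,0,0],[0,0,0]],"yaw":[0,0,0,0,0]}'
```

```text
t: 17.13
ee_pos: [0.5207, -0.0504, 0.0808]
tcp_rot: [[0.001, 1.0, 0.0], [1.0, -0.001, -0.0], [-0.0, 0.0, -1.0]]
contact_force: [-0.1, -0.3, -0.7]
opening: 0.482
grip_force: 46.0
t: 17.55
ee_pos: [0.5207, -0.0579, 0.0807]
tcp_rot: [[0.0, 1.0, -0.0], [1.0, -0.0, -0.0], [-0.0, -0.0, -1.0]]
contact_force: [0.2, -0.2, -0.3]
opening: 0.482
grip_force: 46.0
```

```bash
python3 -m jog '{"jaw":[4,4,4,4,4],"delta_pos":[[-0.2,0,0],[-0.2,0,0],[-0.2,0,0],[-0.2,0,0],[0,0,0]],"yaw":[0,0,0,0,0]}'
python3 -m jog '{"jaw":[4,4,4,4,4],"delta_pos":[[-0.2,0,0],[-0.2,0,0],[-0.2,0,0],[-0.2,0,0],[0,0,0]],"yaw":[0,0,0,0,0]}'
python3 -m jog '{"jaw":[4,4,4,4,4],"delta_pos":[[-0.3,0,0],[-0.3,0,0],[-0.3,0,0],[-0.3,0,0],[0,0,0]],"yaw":[0,0,0,0,0]}'
```

```text
t: 17.97
ee_pos: [0.5215, -0.0663, 0.0815]
tcp_rot: [[0.0, 1.0, 0.002], [1.0, 0.0, -0.001], [-0.001, 0.002, -1.0]]
contact_force: [-0.2, -0.5, 2.3]
opening: 0.479
grip_force: 46.8
t: 18.38
ee_pos: [0.5211, -0.0744, 0.0811]
tcp_rot: [[0.0, 1.0, 0.001], [1.0, -0.0, -0.001], [-0.001, 0.001, -1.0]]
contact_force: [0.1, 0.3, 5.2]
opening: 0.482
grip_force: 47.3
t: 18.8
ee_pos: [0.521, -0.0866, 0.081]
tcp_rot: [[0.0, 1.0, 0.001], [1.0, -0.0, -0.001], [-0.001, 0.001, -1.0]]
contact_force: [0.6, -0.6, 4.4]
opening: 0.48
grip_force: 47.4
```

```bash
python3 -m jog '{"jaw":[4,4,4,4,4,4],"delta_pos":[[-0.3,0,0],[-0.3,0,0],[-0.3,0,0],[-0.2,0,0],[-0.2,0,0],[0,0,0]],"yaw":[0,0,0,0,0,0]}'
python3 -m jog '{"jaw":[4,4,4],"delta_pos":[[-0.15,0,0],[-0.15,0,0],[0,0,0]],"yaw":[0,0,0]}'
python3 -m jog '{"jaw":[4,4,4],"delta_pos":[[-0.1,0,0],[-0.1,0,0],[0,0,0]],"yaw":[0,0,0]}'
```

```text
t: 19.3
ee_pos: [0.5206, -0.0991, 0.0804]
tcp_rot: [[0.001, 1.0, -0.0], [1.0, -0.001, -0.0], [-0.0, -0.0, -1.0]]
contact_force: [1.5, -0.3, 1.8]
opening: 0.478
grip_force: 46.6
t: 19.55
ee_pos: [0.5205, -0.1018, 0.0805]
tcp_rot: [[0.0, 1.0, -0.0], [1.0, -0.0, -0.0], [-0.0, -0.0, -1.0]]
contact_force: [0.9, 0.0, 1.4]
opening: 0.479
grip_force: 46.5
t: 19.8
ee_pos: [0.5205, -0.1037, 0.0805]
tcp_rot: [[0.0, 1.0, -0.0], [1.0, -0.0, 0.0], [0.0, -0.0, -1.0]]
contact_force: [1.4, 0.8, 1.6]
opening: 0.481
grip_force: 46.4
```

```bash
python3 -m jog '{"jaw":[4,4,4],"delta_pos":[[-0.1,0,0],[-0.1,0,0],[0,0,0]],"yaw":[0,0,0]}'
python3 -m jog '{"jaw":[4,4,4],"delta_pos":[[-0.1,0,0],[-0.1,0,0],[0,0,0]],"yaw":[0,0,0]}'
```

```text
t: 20.05
ee_pos: [0.5205, -0.1051, 0.0805]
tcp_rot: [[0.001, 1.0, -0.0], [1.0, -0.001, 0.001], [0.001, -0.0, -1.0]]
contact_force: [1.2, 3.7, 2.2]
opening: 0.481
grip_force: 46.5
t: 20.3
ee_pos: [0.5206, -0.1052, 0.0805]
tcp_rot: [[0.001, 1.0, -0.0], [1.0, -0.001, 0.005], [0.005, -0.0, -1.0]]
contact_force: [2.5, 11.2, 2.6]
opening: 0.483
grip_force: 46.9
```

```bash
python3 -m jog '{"jaw":[4,4,8.5,8.5,8.5,8.5],"delta_pos":[[0.1,0,0],[0.1,0,0],[0,0,0],[0,0,0],[0,0,0],[0,0,0]],"yaw":[0,0,0,0,0,0]}'
python3 -m jog '{"jaw":[8.5,8.5,8.5,8.5,8.5,8.5,8.5,8.5],"delta_pos":[[0,0,-0.5],[0,0,-2],[0,0,-3],[0,0,-3],[0,0,-3],[0,0,-0.9],[3.4,-1.25,0],[3.4,-1.25,0]],"yaw":[0,0,0,0,0,0,0,0]}'
python3 -m jog '{"jaw":[8.5,8.5,8.5,8.5,8.5,8.5,8.5,8.5],"delta_pos":[[3.4,-1.25,0],[3.4,-1.25,0],[3.4,-1.25,0],[3.4,-1.25,0],[3.4,-1.25,0],[0,0,0],[0,0,0],[0,0,0]],"yaw":[0,0,0,0,0,0.12,0.12,0.12]}'
python3 -m jog '{"jaw":[8.5,8.5,8.5,8.5],"delta_pos":[[0,0,0],[0,0,0],[0,0,0],[0,0,0]],"yaw":[0.024,0,0,0]}'
python3 wr.py cap
```

```text
t: 20.8
ee_pos: [0.5204, -0.106, 0.0805]
tcp_rot: [[0.0, 1.0, -0.001], [1.0, -0.0, -0.0], [-0.0, -0.001, -1.0]]
contact_force: [-0.2, -0.1, 0.4]
opening: 0.99
grip_force: 0.0
t: 21.47
ee_pos: [0.4961, -0.0382, 0.2058]
tcp_rot: [[0.004, 1.0, 0.002], [1.0, -0.004, -0.001], [-0.001, 0.002, -1.0]]
contact_force: [1.1, 0.8, -0.6]
opening: 0.995
grip_force: 0.0
t: 22.13
ee_pos: [0.4326, 0.1331, 0.2042]
tcp_rot: [[0.356, 0.934, -0.001], [0.934, -0.356, -0.0], [-0.001, -0.001, -1.0]]
contact_force: [-0.1, 0.4, 1.0]
opening: 0.993
grip_force: 0.0
t: 22.47
ee_pos: [0.4332, 0.1322, 0.2045]
tcp_rot: [[0.374, 0.928, -0.0], [0.928, -0.374, -0.0], [-0.0, -0.0, -1.0]]
contact_force: [1.2, 0.2, 0.6]
opening: 0.996
grip_force: 0.0
[0.4333 0.1322 0.2046]
198.5 ((372.9169921875, 217.40943908691406), (26.783266067504883, 25.247528076171875), 47.48955535888672) [ 10 141 197]
[[357.     214.      -0.0424   0.0476]
 [360.     222.      -0.0532   0.0519]
 [378.     207.      -0.0332   0.0736]
 [391.     219.      -0.0491   0.0911]
 [373.     200.      -0.0241   0.0668]]
```

```bash
python3 - <<'E'
import cv2,numpy as np
h=cv2.cvtColor(cv2.imread("pics/last.png"),cv2.COLOR_BGR2HSV)
for y in range(148,212,4): print(y,[tuple(int(v) for v in h[y,x]) for x in range(292,356,7)])
E
```

```text
148 [(13, 141, 203), (14, 141, 195), (13, 141, 177), (14, 140, 195), (14, 140, 193), (13, 141, 176), (14, 140, 168), (14, 142, 169), (13, 139, 174), (14, 140, 193)]
152 [(14, 142, 190), (14, 142, 198), (14, 139, 181), (13, 140, 180), (14, 139, 196), (13, 139, 181), (13, 139, 169), (14, 136, 172), (14, 139, 171), (14, 140, 193)]
156 [(13, 138, 190), (14, 141, 199), (13, 140, 190), (14, 139, 181), (13, 140, 197), (14, 138, 188), (14, 138, 170), (13, 141, 173), (13, 139, 173), (13, 139, 183)]
160 [(13, 140, 190), (14, 141, 204), (13, 140, 190), (13, 140, 179), (13, 141, 202), (14, 140, 186), (14, 140, 173), (14, 140, 167), (13, 137, 177), (14, 139, 176)]
164 [(13, 138, 194), (13, 140, 191), (11, 151, 142), (12, 88, 52), (12, 36, 35), (10, 148, 119), (12, 145, 148), (13, 139, 163), (14, 139, 182), (13, 138, 190)]
168 [(14, 140, 195), (12, 140, 199), (10, 139, 203), (10, 140, 199), (10, 141, 197), (10, 143, 200), (10, 142, 194), (13, 139, 165), (14, 141, 185), (14, 139, 189)]
172 [(13, 140, 197), (12, 142, 196), (11, 141, 199), (11, 140, 199), (11, 143, 198), (10, 139, 195), (10, 141, 202
[... 835 characters left out ...]
9, 174), (13, 140, 186), (13, 140, 187)]
196 [(14, 141, 195), (12, 138, 199), (12, 138, 199), (11, 138, 198), (11, 139, 195), (11, 141, 190), (12, 139, 198), (14, 139, 174), (14, 140, 186), (13, 138, 181)]
200 [(14, 142, 196), (13, 138, 203), (13, 139, 189), (13, 139, 194), (13, 138, 190), (14, 142, 169), (14, 139, 202), (13, 141, 174), (14, 142, 185), (13, 138, 177)]
204 [(13, 139, 208), (13, 139, 209), (14, 140, 182), (13, 140, 197), (13, 138, 192), (13, 137, 175), (13, 139, 196), (14, 138, 177), (14, 141, 179), (14, 141, 181)]
208 [(13, 140, 211), (14, 138, 205), (14, 140, 189), (14, 137, 195), (13, 141, 184), (14, 139, 183), (14, 139, 193), (14, 141, 177), (14, 141, 181), (14, 137, 186)]
```

```bash
sed -i 's/(3,100,30),(12,255,190)/(3,100,160),(11,255,255)/; s/^m\[260:\]=0/m[260:]=0;m=cv2.morphologyEx(cv2.medianBlur(m,5),cv2.MORPH_OPEN,np.ones((5,5)))/' wr.py; python3 wr.py cap
```

```text
[0.4333 0.1322 0.2046]
422.0 ((375.0, 220.49998474121094), (19.84384536743164, 23.9471492767334), 47.72631072998047) [ 10 138 200]
[[379.     208.      -0.0345   0.0749]
 [374.     208.      -0.0345   0.0687]
 [362.     219.      -0.0492   0.0543]
 [362.     224.      -0.056    0.0546]
 [371.     233.      -0.0684   0.0667]
 [388.     222.      -0.0532   0.0876]
 [388.     217.      -0.0465   0.0871]]
1007.0 ((316.9141845703125, 181.47451782226562), (35.48821258544922, 30.319183349609375), 2.4895529747009277) [ 11 141 203]
[[300.     167.       0.0171  -0.0229]
 [300.     195.      -0.0177  -0.0236]
 [334.     194.      -0.0164   0.0183]
 [333.     167.       0.0171   0.0166]]
```

```bash
python3 - <<'E'
from h import *
a=robot.snapshot("scene");s=robot.state()
P=plane(a,[(358,178),(344,201)],.022);print(P,(P-s["ee_pos"])@s["tcp_rot"])
d=robot.snapshot("wrist");h=cv2.cvtColor(d["img"],cv2.COLOR_RGB2HSV);m=cv2.inRange(h,(0,180,60),(5,255,255))
ys,xs=np.where(m>0);q=[(xs.max(),ys[xs.argmax()]),(xs.min(),ys[xs.argmin()]),(xs[ys.argmin()],ys.min()),(xs[ys.argmax()],ys.max())];print(q,(plane(d,q,.044)-s["ee_pos"])@s["tcp_rot"])
E
```

```text
[[0.38669332 0.03618563 0.022     ]
 [0.49305069 0.06210875 0.022     ]] [[-0.10648938 -0.00724046  0.18267796]
 [-0.04262844  0.08167342  0.18267229]]
[(np.int64(639), np.int64(254)), (np.int64(293), np.int64(254)), (np.int64(322), np.int64(232)), (np.int64(595), np.int64(316))] [[-0.10174684  0.44277614  0.16066256]
 [-0.098341   -0.03452174  0.16067854]
 [-0.06696854  0.0036283   0.16067594]
 [-0.20302403  0.40868077  0.16066794]]
```

Clear of both decoys. Descend and grip the cap.

```bash
python3 -m jog '{"jaw":[8.5,8.5,8.5,8.5,8.5,8.5,8.5,8.5],"delta_pos":[[0,-0.35,0],[0,0,3.5],[0,0,3.5],[0,0,3.5],[0,0,3.5],[0,0,3],[0,0,1.5],[0,0,0.9]],"yaw":[0,0,0,0,0,0,0,0]}'
python3 -m jog '{"jaw":[8.5,4,4,4,4,4,4,4],"delta_pos":[[0,0,0],[0,0,0],[0,0,0],[0,0,0],[0,0,0],[0,0,0],[0,0,0],[0,0,0]],"yaw":[0,0,0,0,0,0,0,0]}'
python3 -m jog '{"jaw":[4,4,4],"delta_pos":[[0,0,0],[0,0,0],[0,0,0]],"yaw":[0,0,0]}'
python3 -m jog '{"jaw":[4,4,4,4,4,4,4,4],"delta_pos":[[0,0,-1],[0,0,-2],[0,0,-3],[0,0,-3],[0,0,-1.4],[0,0,0],[0,0,0],[0,0,0]],"yaw":[0,0,0,0,-0.1,-0.1,-0.1,-0.083]}'
python3 -m jog '{"jaw":[4,4,4],"delta_pos":[[0,0,0],[0,0,0],[0,0,0]],"yaw":[0,0,0]}'
```

```text
t: 23.33
ee_pos: [0.4278, 0.1336, 0.0082]
tcp_rot: [[0.375, 0.927, -0.005], [0.927, -0.375, -0.0], [-0.002, -0.004, -1.0]]
contact_force: [0.6, -0.5, -0.4]
opening: 0.994
grip_force: 0.0
t: 24.0
ee_pos: [0.4312, 0.1339, 0.0126]
tcp_rot: [[0.375, 0.927, 0.002], [0.927, -0.375, 0.0], [0.001, 0.002, -1.0]]
contact_force: [-3.6, -0.2, 8.5]
opening: 0.482
grip_force: 54.1
t: 24.25
ee_pos: [0.4313, 0.1339, 0.0126]
tcp_rot: [[0.375, 0.927, 0.002], [0.927, -0.375, 0.0], [0.001, 0.002, -1.0]]
contact_force: [-2.2, -0.0, 8.2]
opening: 0.483
grip_force: 54.1
t: 24.92
ee_pos: [0.4305, 0.1338, 0.1162]
tcp_rot: [[-0.004, 1.0, 0.003], [1.0, 0.004, 0.0], [0.0, 0.003, -1.0]]
contact_force: [-0.6, -0.1, -0.8]
opening: 0.482
grip_force: 53.2
t: 25.17
ee_pos: [0.43, 0.1337, 0.1151]
tcp_rot: [[0.003, 1.0, 0.001], [1.0, -0.003, 0.0], [0.0, 0.001, -1.0]]
contact_force: [-0.2, 0.8, -1.0]
opening: 0.481
grip_force: 53.2
```

```bash
python3 -m jog '{"jaw":[4,4,4,4,4,4,4,4],"delta_pos":[[-1.6,1,0],[-3.1,1.81,0],[-3.1,1.81,0],[-3.1,1.81,0],[-3,1.81,0],[-2,0.83,0],[0,0,0],[0,0,0]],"yaw":[0,0,0,0,0,0,0,0]}'
python3 -m jog '{"jaw":[4,4,4,4,4,4,4],"delta_pos":[[0,0,1],[0,0,1],[0,0,1],[0,0,0.45],[0,0,0],[0,0,0],[0,0,0]],"yaw":[0,0,0,0,0,0,0]}'
```

```text
t: 25.83
ee_pos: [0.5207, -0.0262, 0.1146]
tcp_rot: [[0.004, 1.0, -0.0], [1.0, -0.004, 0.0], [0.0, -0.0, -1.0]]
contact_force: [-0.6, 0.4, -1.2]
opening: 0.481
grip_force: 53.2
t: 26.42
ee_pos: [0.5207, -0.0253, 0.0804]
tcp_rot: [[0.001, 1.0, 0.0], [1.0, -0.001, -0.0], [-0.0, 0.0, -1.0]]
contact_force: [0.3, -0.3, -0.9]
opening: 0.482
grip_force: 53.2
```

```bash
python3 -m jog '{"jaw":[4,4,4,4,4,4],"delta_pos":[[-0.6,0,0],[-0.5,0,0],[-0.3,0,0],[-0.3,0,0],[-0.3,0,0],[0,0,0]],"yaw":[0,0,0,0,0,0]}'
python3 -m jog '{"jaw":[4,4,4,4,4],"delta_pos":[[-0.2,0,0],[-0.2,0,0],[-0.2,0,0],[-0.2,0,0],[0,0,0]],"yaw":[0,0,0,0,0]}'
python3 -m jog '{"jaw":[4,4,4,4],"delta_pos":[[-0.2,0,0],[-0.2,0,0],[-0.2,0,0],[0,0,0]],"yaw":[0,0,0,0]}'
```

```text
t: 26.92
ee_pos: [0.5207, -0.0461, 0.0804]
tcp_rot: [[0.002, 1.0, 0.0], [1.0, -0.002, -0.0], [-0.0, 0.0, -1.0]]
contact_force: [0.3, 0.0, -0.6]
opening: 0.48
grip_force: 53.2
t: 27.33
ee_pos: [0.5207, -0.0538, 0.0803]
tcp_rot: [[0.001, 1.0, 0.001], [1.0, -0.001, -0.0], [-0.0, 0.001, -1.0]]
contact_force: [1.8, -0.2, -1.0]
opening: 0.478
grip_force: 53.1
t: 27.67
ee_pos: [0.5209, -0.06, 0.0808]
tcp_rot: [[0.001, 1.0, 0.001], [1.0, -0.001, -0.001], [-0.001, 0.001, -1.0]]
contact_force: [1.1, -1.1, 2.0]
opening: 0.482
grip_force: 53.7
```

```bash
python3 -m jog '{"jaw":[4,4,4,4],"delta_pos":[[-0.2,0,0],[-0.2,0,0],[-0.2,0,0],[0,0,0]],"yaw":[0,0,0,0]}'
python3 -m jog '{"jaw":[4,4,4,4],"delta_pos":[[-0.15,0,0],[-0.1,0,0],[-0.1,0,0],[0,0,0]],"yaw":[0,0,0,0]}'
python3 -m jog '{"jaw":[4,4,4],"delta_pos":[[-0.1,0,0],[-0.1,0,0],[0,0,0]],"yaw":[0,0,0]}'
```

```text
t: 28.0
ee_pos: [0.5209, -0.0664, 0.0806]
tcp_rot: [[0.001, 1.0, 0.001], [1.0, -0.001, -0.002], [-0.002, 0.001, -1.0]]
contact_force: [0.9, -1.4, 3.6]
opening: 0.481
grip_force: 53.9
t: 28.33
ee_pos: [0.5205, -0.0694, 0.0801]
tcp_rot: [[0.001, 1.0, 0.0], [1.0, -0.001, -0.001], [-0.001, 0.0, -1.0]]
contact_force: [2.6, -0.8, 1.0]
opening: 0.484
grip_force: 53.6
t: 28.58
ee_pos: [0.5203, -0.0708, 0.0799]
tcp_rot: [[0.001, 1.0, -0.0], [1.0, -0.001, 0.0], [0.0, -0.0, -1.0]]
contact_force: [3.4, 0.4, 0.9]
opening: 0.482
grip_force: 53.5
```

```bash
python3 -m jog '{"jaw":[4,4,4],"delta_pos":[[-0.1,0,0],[-0.1,0,0],[0,0,0]],"yaw":[0,0,0]}'
python3 -m jog '{"jaw":[4,4,4],"delta_pos":[[-0.1,0,0],[-0.1,0,0],[0,0,0]],"yaw":[0,0,0]}'
```

```text
t: 28.83
ee_pos: [0.5202, -0.0723, 0.08]
tcp_rot: [[0.001, 1.0, -0.0], [1.0, -0.001, 0.001], [0.001, -0.0, -1.0]]
contact_force: [3.6, 3.9, 1.3]
opening: 0.476
grip_force: 53.6
t: 29.08
ee_pos: [0.5202, -0.0724, 0.08]
tcp_rot: [[0.002, 1.0, -0.001], [1.0, -0.002, 0.005], [0.005, -0.001, -1.0]]
contact_force: [2.6, 11.0, 3.4]
opening: 0.478
grip_force: 53.9
```

```bash
python3 -m jog '{"jaw":[4,4,8.5,8.5,8.5,8.5],"delta_pos":[[0.1,0,0],[0.1,0,0],[0,0,0],[0,0,0],[0,0,0],[0,0,0]],"yaw":[0,0,0,0,0,0]}'
python3 -m jog '{"jaw":[8.5,8.5,8.5,8.5,8.5,8.5,8.5,8.5],"delta_pos":[[0,0,-0.5],[0,0,-2],[0,0,-3],[0,0,-3],[0,0,-3],[0,0,-1],[0,0,0],[0,0,0]],"yaw":[0,0,0,0,0,0,0,0]}'
python3 - <<'E'
from h import *
np.set_printoptions(precision=4,suppress=True)
a=robot.snapshot("side");a["img"];cv2.imwrite("pics/f.png",a["img"][:,:,::-1])
# walk along the middle of the top faces (z=.111, x=.5205) from the flange outwards
E=np.linalg.inv(a["extrinsics"])
for Y in np.arange(-.165,-.045,.004):
    P=E[:3]@[.5205,Y,.111,1];u=cv2.projectPoints(P.reshape(1,1,3),np.zeros(3),np.zeros(3),a["mtx"],np.array(a["D"]))[0].ravel()
    print(round(Y+.161,3),u.round(0),a["img"][int(round(u[1])),int(round(u[0]))])
E
```

```text
t: 29.58
ee_pos: [0.5198, -0.0731, 0.0798]
tcp_rot: [[0.001, 1.0, -0.001], [1.0, -0.001, -0.0], [-0.0, -0.001, -1.0]]
contact_force: [-0.5, 0.2, 1.0]
opening: 0.988
grip_force: 0.0
t: 30.25
ee_pos: [0.5202, -0.0729, 0.2047]
tcp_rot: [[0.001, 1.0, -0.0], [1.0, -0.001, -0.0], [-0.0, -0.0, -1.0]]
contact_force: [0.1, -0.5, 0.7]
opening: 0.998
grip_force: 0.0
-0.004 [407. 297.] [129 136 137]
0.0 [405. 295.] [111 108 104]
0.004 [403. 294.] [76 52 38]
0.008 [401. 292.] [74 51 37]
0.012 [399. 290.] [77 52 38]
0.016 [397. 289.] [77 52 37]
0.02 [395. 287.] [78 53 38]
0.024 [393. 285.] [75 51 37]
0.028 [391. 284.] [71 49 37]
0.032 [389. 282.] [69 47 35]
0.036 [387. 281.] [70 48 34]
0.04 [385. 279.] [176 172 162]
0.044 [384. 278.] [199 200 191]
0.048 [382. 276.] [199 200 191]
0.052 [380. 275.] [200 200 191]
0.056 [378. 273.] [200 201 191]
0.06 [376. 271.] [199 200 191]
0.064 [374. 270.] [200 200 191]
0.068 [373. 269.] [186 185 174]
0.072 [371. 267.] [135  89  65]
0.076 [369. 266.] [135  89  65]
0.08 [367. 264.] [134  89  63]
0.084 [365. 263.] [134  89  63]
0.088 [364. 261.] [137  90  66]
0.092 [362. 260.] [133  88  64]
0.096 [360. 258.] [133  88  64]
0.1 [359. 257.] [135  90  65]
0.104 [357. 255.] [135  90  63]
0.108 [355. 254.] [128  92  62]
0.112 [353. 253.] [126  91  61]
```

The stack is closed: the dark spacer spans 0–40 mm, the white 40–68 mm and the cap 68–105 mm. Handing in.

```bash
python3 -c "
from bench import robot
print(robot.job_done())"
```

```text
the job is handed in; nothing more can be done
None
```

I handed the job in at about 30 s on the robot clock: long spacer, short spacer and cap are on the rod in order, closed up against the flange and released, with axial contact readings never above about 11 N; hand-in returned no verdict, and I did not re-measure the bystanders or the spare.

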